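# Counter-hold the hidden bolt of a sagging fixation lamp

## Task

The small lamp boom on the forked slit-lamp bracket has sagged because its bolt turns freely. Reach down into the narrow gap between the bracket's two cheeks, gently grip the hidden hex bolt head (a light grip, never above 35 N), turn it with the grip until the boom is level and finish while still holding the head there so that it cannot turn back and the nut can be tightened. Move the boom only through the bolt head, never touch the boom itself or force the bracket, and leave the drop bottle, the spanner and the dish where they are.

Things in the scene. Friction and masses are not known exactly. Their poses are not given: they have to be found in the camera images.
- bracket: Fixed grey forked bracket; origin: centre of its underside on the table, z up. Foot 120 x 110 x 14 mm (x, y, z), block 54 x 70 mm up to height 50 mm, then two upright cheeks 8 mm thick (x), 70 mm wide (y). Gap between them: x -19 to +19 mm, open above and at both y sides, floor at 50 mm. Front cheek (at -x) ends at height 138 mm, rear cheek (at +x) at 130 mm.
- head (a point): Centre of the steel hex bolt head in the gap: on the bolt axis, 110 mm straight above the bracket's origin. 24 mm across flats, 20 mm long along x, the bolt axis (= bracket x). Turns with bolt, cannot shift. Two opposite flats, 13.9 mm long, face its own +y and -y; its z points up when the boom is level.
- lamp (a point): Middle of the black lamp barrel (26 mm across, 40 mm long along x) at the boom's end, at (-33, 128, 0) mm in the head's frame. The boom, rigid with the bolt and head, lies outside the front cheek: hub 30 mm across with a hex nut, and a 10 mm rod along the head's +y, 33 mm from the head's centre towards bracket -x. Its y is horizontal when the boom is level.
- bolt (a joint): Angle of bolt, head and boom together about the bracket's x axis (rad): 0 = boom level, negative = sagging (lamp down), positive = lamp raised. Starts at rest where the weight and a weak balance spring agree, -0.2 to -0.5. Turns freely from -0.75 to 0.45; held level it pulls down with 0.08 to 0.15 N m and sags again if let go.
- drops: Loose white drop bottle, 32 mm across, 65 mm tall, standing on the table. Origin: centre of its underside. Leave alone.
- spanner: Loose steel spanner, 150 mm long, lying on the table. Leave alone.
- dish: Loose steel dish, 80 mm across, 35 mm tall, on the table. Leave alone.

How it is judged:
By the outcome, as a careful person would: the job done as asked, in the order asked, and still so for the second after the job is handed in, while the arm keeps its last pose, push and grip.
It also fails if it takes over 35 s, if anything falls off the work surface, if the arm or the gripper's body presses on something with over 40 N, if the wrist force passes 120 N, or if a joint passes its speed limit or range.

## Robot

A 7-joint arm with a two-finger parallel gripper is mounted at the origin on the work surface. World frame = base frame: x ahead of the robot, y to its left, z up, the work surface at z = 0. Lengths are in m, angles in degrees, forces in N, time in s.
With the tool pointing down it reaches from about 0.425 to 0.875 m from the base axis. Payload 4.7 kg.
Tool frame: the origin (TCP) lies on the front face of the gripper's body, between the roots of the fingers; the fingertips stand 70 mm ahead of it and the grasp point (between the pads) lies 51 mm ahead of it; z points along the fingers, y is the line along which they close (so a half turn about z gives the same grasp; the last joint's range is limited). The gripper opens to 87 mm and grips with 3 to 60 N. Pads are 19 mm wide; open, the fingers measure 117 mm over their backs; the gripper's body (75 mm by 190 mm) begins 51 mm behind the grasp point.
Start: joints at [-75.797, 18.392, -4.016, 83.108, 1.295, 78.541, -3.26], TCP at [0.151, 0.632, 0.292] pointing down, gripper open.
Joint ranges: [-163.93, 163.93], [-17.29, 119.83], [-79.2, 71.16], [3.27, 140.29], [-89.18, 269.18], [5.43, 117.66], [-154.24, 154.24]. Speed limits (degrees/s): [147.25, 147.25, 180, 180, 180, 180, 180].

## Interface

Orientations are given as [roll, pitch, yaw] about the fixed x, y, z axes, in that order (R = Rz(yaw) Ry(pitch) Rx(roll)).
In Python, from plant import robot, viewer gives the robot as it stands.
- The arm moves only by the tool servo_tool, never from a script. Its argument "motion" is a list of rows, each an object with "claw": the closure in counts, from 0 (fully open) to 255 (shut); "linear": the shift along the world's x, y, z in units of 40 mm (1.0 is 40 mm), a list of three; "angular": the turn, a rotation vector about the world's x, y, z in units of 5 degrees (1.0 is 5 degrees), a list of three. In form: [{"claw": claw, "linear": [dx, dy, dz], "angular": [rx, ry, rz]}, ...]. A call has 1 to 8 rows; each row shifts and turns the commanded pose from where the row before left it; what a row does not reach is not made up. A row lasts 1/10 s, in which the tool goes at most 50 mm and 8.59 degrees, less where a joint would pass 70% of its speed; a pose out of reach is approached as far as the arm can. A call is refused whole if a number of a shift passes 1 or a number of a turn 1, either way. A call with a gripper value outside its range is refused whole. The fingers move at their own pace and stop on an object; the grip force is fixed at half the most. Time passes only in rows, so rows that do not move let the fingers close. It gives the time, the measured TCP pose, the force, the opening and the grip force at its end, in the units of the state.
- robot.observe(): the state, without advancing time (a new reading comes with each control period).
- viewer.grab_frame(name): name is "side" or "top"; returns the picture (400x640x3 uint8, blue, green, red); there is no depth.
- viewer.get_calibration(name): a dict with "fovy" (degrees; the focal length in pixels is half the picture's height over the tangent of half this angle, whatever the lens; pixels are square), "cx", "cy" (the principal point, pixels), "world_to_cam" (4x4, takes a point from world to camera coordinates). Camera axes: x right, y up, looking along -z (the intrinsics and any distortion apply to the point x, -y, -z); pixel columns grow to the right and rows downward; lengths in m; the calibration is good to about 2 mm. A picture is of the moment at which its call begins. get_calibration takes no time and is no camera call.
- robot.hand_in(): hands the job in; it is judged then, once.
The state is a dict: "time": time; "joint_pos": joint angles; "qd": joint speeds; "joint_torque": joint torques, N m; "eef_pos": TCP position; "tcp_rot": TCP orientation; "ft_force": force on the tool from outside, world axes, zero at the start; "moment": the same for the moment, N m; "gripper_width": opening from 0.0 (shut) to 1.0 (fully open); "finger_force": force on a finger pad.
Only numpy, scipy, OpenCV 4.12 (cv2) and the standard library are available. Lean on these libraries where they do the work, as an engineer would, in place of code of your own. Each camera call takes 0.05 s, during which the arm holds its last target. There are 200 camera calls.

## Working session

There is one attempt and no reset: what is moved stays moved. The work goes in short steps, Python scripts to look and compute and a tool call to move; the robot and the scene stay as the last step left them, time stands still between calls to the robot, and variables do not carry over. Pictures are saved under pics/ and viewed, at most 10 in all, crops included, and the job is handed in when it is done.

Besides the shell and the picture viewer there is one more tool, called in YAML: its name, and indented under it one key for each argument. servo_tool: Moves the arm, as the interface text tells. Its arguments: {"type":"object","properties":{"motion":{"type":"array"}},"required":["motion"]}

```bash
mkdir -p pics; ls; python3 - <<'E'
from plant import robot, viewer
import cv2
for n in("side","top"):
    cv2.imwrite(f"pics/{n}0.png",viewer.grab_frame(n)); print(n,viewer.get_calibration(n))
print(robot.observe())
E
```

```text
pics
side {'fovy': 54.018749387615294, 'cx': 312.72879156650043, 'cy': 192.2366538136118, 'world_to_cam': array([[-0.77568442, -0.63076461,  0.02120564,  0.50632008],
       [ 0.37678465, -0.43587375,  0.81734167, -0.28835346],
       [-0.50630722,  0.64198916,  0.5757629 , -0.48067765],
       [ 0.        ,  0.        ,  0.        ,  1.        ]])}
top {'fovy': 44.47193109436014, 'cx': 321.47008950722085, 'cy': 196.28869105351757, 'world_to_cam': array([[-0.02111528, -0.99935863, -0.0289218 ,  0.05498805],
       [ 0.99057366, -0.02482829,  0.13471221, -0.63197787],
       [-0.13534388, -0.02580468,  0.99046259, -0.96593364],
       [ 0.        ,  0.        ,  0.        ,  1.        ]])}
{'time': 0.1, 'joint_pos': array([-75.79659372,  18.43495426,  -4.01785915,  83.16689248,
         1.29568561,  78.54188584,  -3.25901764]), 'qd': array([ 0.03101823, -0.0940145 , -0.08593998, -0.09094078, -0.00181879,
        0.04861902,  0.04557663]), 'joint_torque': array([-1.50085084e-04, -4.92569268e+01, -4.05847421e-01, -3.13405001e+01,
       -6.42248034e-02,  3.93505138e-02,  6.59288526e-05]), 'eef_pos': array([0.15052158, 0.63194679, 0.29127844]), 'tcp_rot': array([-1.79901548e+02,  5.39757774e-03,  1.66609498e+02]), 'ft_force': array([-0.09102787,  0.50968381,  0.46809857]), 'moment': array([-0.0074241 , -0.00017517, -0.02083214]), 'finger_force': 0.0, 'gripper_width': 1.0039722301378422}
```

View pics/side0.png

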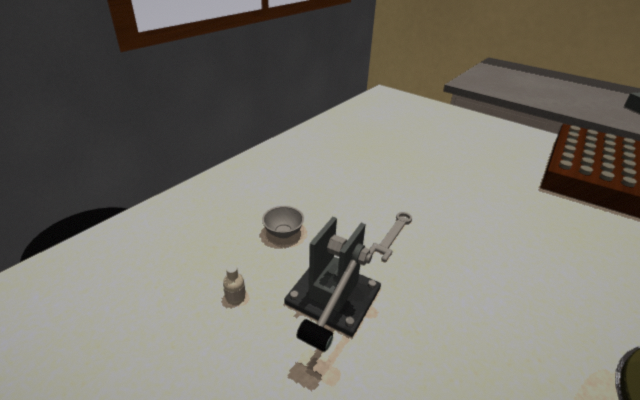

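View pics/top0.png

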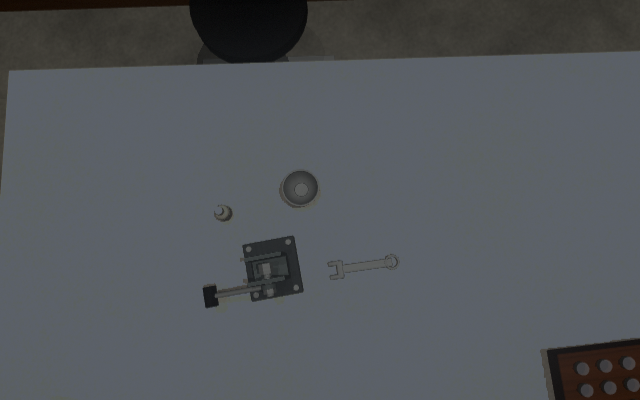

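The side view shows the bracket around (335,285), with the lamp at (315,335). The top view shows the foot around (272,268), the lamp at (210,296), the bottle at (223,213), the dish at (300,189) and the spanner at (365,266). Next I'll enlarge the bracket in both.

```bash
python3 - <<'E'
import cv2
a=cv2.imread("pics/top0.png")[225:315,195:315]; b=cv2.imread("pics/side0.png")[205:355,280:400]
for n,c,s in(("topc",a,6),("sidec",b,4)):
    c=cv2.resize(c,None,fx=s,fy=s,interpolation=cv2.INTER_CUBIC); c=cv2.convertScaleAbs(c,alpha=1.6,beta=20)
    cv2.imwrite(f"pics/{n}.png",c)
E
```

```text
(no output)
```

View pics/topc.png

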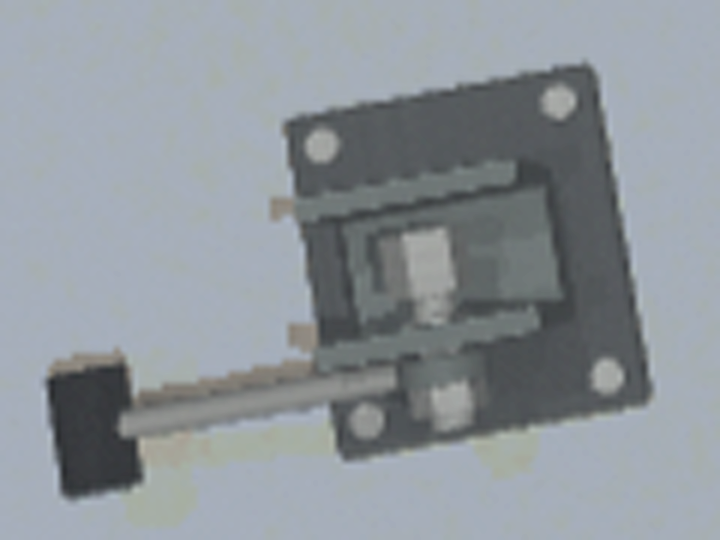

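View pics/sidec.png

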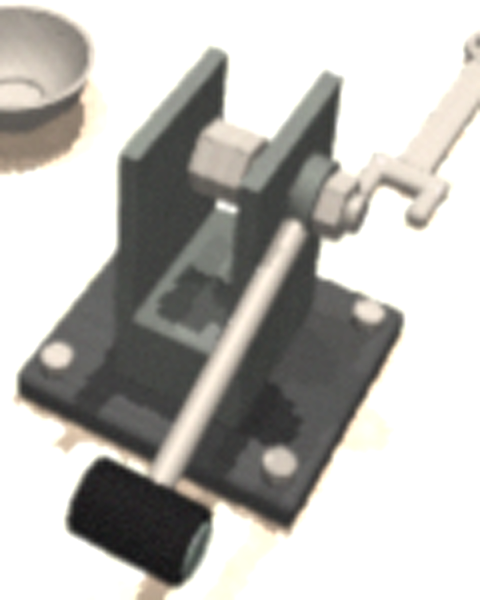

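Crop readings. In the top view the foot corners are (288,122), (592,65), (650,402) and (343,460), the cheek top ends are (300,208)/(517,172) and (320,355)/(540,320), the lamp is at (97,430) and the head at (428,262). In the side view the foot corners are (20,380), (287,520) and (402,313), and the lamp is at (140,522). The hub side faces away from the camera, as described. Now I'll fit the pose and the angle.

```bash
cat > h.py <<'E'
import numpy as np
from scipy.optimize import least_squares
from scipy.spatial.transform import Rotation as R
from plant import robot, viewer
C={n:viewer.get_calibration(n) for n in("side","top")}
def proj(n,p):
    c=C[n]; q=c["world_to_cam"]@np.r_[p,1]; f=200/np.tan(np.radians(c["fovy"]/2))
    return np.array([c["cx"]-f*q[0]/q[2],c["cy"]+f*q[1]/q[2]])
def b2w(b,p): return R.from_euler("z",b[2]).apply(p)+[b[0],b[1],0]
def bolt(b,a,p): return b2w(b,R.from_euler("x",a).apply(p)+[0,0,.110])
def tc(u,v): return np.array([u/6+195,v/6+225])
def sc(u,v): return np.array([u/4+280,v/4+205])
E
cat > fit.py <<'E'
from h import *
m=.001
O=[("top",(60,55,14),tc(288,122)),("top",(60,-55,14),tc(592,65)),("top",(-60,-55,14),tc(650,402)),("top",(-60,55,14),tc(343,460)),
("top",(23,35,130),tc(300,208)),("top",(23,-35,130),tc(517,172)),("top",(-23,35,138),tc(320,355)),("top",(-23,-35,138),tc(540,320)),
("side",(60,55,14),sc(20,380)),("side",(-60,55,14),sc(287,520)),("side",(-60,-55,14),sc(402,313)),
("side",(23,35,130),sc(130,155)),("side",(23,-35,130),sc(217,50)),("side",(-23,35,138),sc(252,190)),("side",(-23,-35,138),sc(332,75))]
L=[("top",tc(97,430)),("side",sc(140,522))]
def res(x):
    r=[proj(n,b2w(x,np.array(p)*m))-q for n,p,q in O]+[proj(n,bolt(x,x[3],[-.033,.128,0]))-q for n,q in L]
    return np.concatenate(r)
s=least_squares(res,[.6,.1,.2,-.3]); x=s.x
print("xy",x[:2],"yaw",np.degrees(x[2]),"bolt",x[3],np.degrees(x[3])); print(s.fun.reshape(-1,2).round(1).tolist())
print("head",b2w(x,[0,0,.11]),"headpix",proj("top",b2w(x,[0,0,.122])),tc(428,262))
E
python3 fit.py
```

```text
xy [0.48881789 0.14708028] yaw 9.053525837440555 bolt -0.3155976556539515 -18.082413693194482
[[-1.0, -1.1], [-0.4, -1.0], [-0.2, -0.1], [-1.2, -0.2], [-1.2, -0.1], [-0.4, -0.8], [-1.5, 0.3], [-0.5, -0.7], [-1.1, -1.3], [2.2, -1.9], [2.1, -0.4], [0.0, 0.6], [1.5, -0.2], [-0.3, -0.2], [1.2, -0.3], [-0.6, -0.7], [0.5, 0.3]]
head [0.48881789 0.14708028 0.11      ] headpix [264.88141217 268.45451534] [266.33333333 268.66666667]
```

```bash
cat > go.py <<'E'
from h import *
import sys
# usage: go.py dist_above_head bolt_angle_rad -> remaining shift (40mm units) and turn (5deg units)
B=[0.4885,0.1465,np.radians(9.05)]
def goal(d,a,B=B):
    Rb=R.from_euler("z",B[2])*R.from_euler("x",a)
    return b2w(B,[0,0,.11])+Rb.apply([0,0,.051+d]), Rb*R.from_euler("z",np.pi)*R.from_euler("x",np.pi)
def rem(d,a):
    s=robot.observe(); p,Q=goal(d,a)
    cur=R.from_euler("xyz",s["tcp_rot"],degrees=True)
    return (p-s["eef_pos"])/.04, np.degrees((Q*cur.inv()).as_rotvec())/5
if __name__=="__main__":
    l,w=rem(float(sys.argv[1]),float(sys.argv[2])); print("lin",l.round(3),"ang",w.round(3), "t",robot.observe()["time"])
E
python3 go.py 0.1 -0.316
```

```text
lin [  8.265 -10.978  -0.944] ang [-3.622  0.138  4.451] t 0.1
```

servo_tool:
  motion:
    - {"claw": 0, "linear": [0.3, -0.4, 0], "angular": [-0.22, 0.01, 0.28]}
    - {"claw": 0, "linear": [0.5, -0.68, 0], "angular": [-0.22, 0.01, 0.28]}
    - {"claw": 0, "linear": [0.5, -0.68, 0], "angular": [-0.22, 0.01, 0.28]}
    - {"claw": 0, "linear": [0.5, -0.68, 0], "angular": [-0.22, 0.01, 0.28]}
    - {"claw": 0, "linear": [0.5, -0.68, 0], "angular": [-0.22, 0.01, 0.28]}
    - {"claw": 0, "linear": [0.5, -0.68, 0], "angular": [-0.22, 0.01, 0.28]}
    - {"claw": 0, "linear": [0.5, -0.68, 0], "angular": [-0.22, 0.01, 0.28]}
    - {"claw": 0, "linear": [0.5, -0.68, 0], "angular": [-0.22, 0.01, 0.28]}

```text
time: 0.9
eef_pos: [0.3032, 0.4245, 0.2919]
tcp_rot: [-171.2, 0.8, 177.9]
ft_force: [0.7, -0.2, 0.1]
gripper_width: 1.0
finger_force: 0.0
```

servo_tool:
  motion:
    - {"claw": 0, "linear": [0.5, -0.68, 0], "angular": [-0.22, 0.01, 0.28]}
    - {"claw": 0, "linear": [0.5, -0.68, 0], "angular": [-0.22, 0.01, 0.28]}
    - {"claw": 0, "linear": [0.5, -0.68, 0], "angular": [-0.22, 0.01, 0.28]}
    - {"claw": 0, "linear": [0.5, -0.68, 0], "angular": [-0.22, 0.01, 0.28]}
    - {"claw": 0, "linear": [0.5, -0.68, 0], "angular": [-0.22, 0.01, 0.28]}
    - {"claw": 0, "linear": [0.5, -0.68, 0], "angular": [-0.22, 0.01, 0.28]}
    - {"claw": 0, "linear": [0.5, -0.68, 0], "angular": [-0.22, 0.01, 0.28]}
    - {"claw": 0, "linear": [0.3, -0.4, 0], "angular": [-0.22, 0.01, 0.28]}

```text
time: 1.7
eef_pos: [0.4559, 0.2165, 0.2921]
tcp_rot: [-162.4, -0.2, -171.0]
ft_force: [-0.0, 0.9, 1.1]
gripper_width: 1.002
finger_force: 0.0
```

```bash
python3 go.py 0.1 -0.316
```

```text
lin [ 0.63  -0.592 -0.965] ang [-0.093 -0.048  0.006] t 1.7
```

servo_tool:
  motion:
    - {"claw": 0, "linear": [0.3, -0.3, 0], "angular": [-0.09, -0.05, 0]}
    - {"claw": 0, "linear": [0.33, -0.29, 0], "angular": [0, 0, 0]}
    - {"claw": 0, "linear": [0, 0, -0.4], "angular": [0, 0, 0]}
    - {"claw": 0, "linear": [0, 0, -0.4], "angular": [0, 0, 0]}
    - {"claw": 0, "linear": [0, 0, 0], "angular": [0, 0, 0]}

```text
time: 2.2
eef_pos: [0.4787, 0.1957, 0.258]
tcp_rot: [-161.9, -0.2, -170.8]
ft_force: [-0.8, -0.1, -0.1]
gripper_width: 0.997
finger_force: 0.0
```

```bash
python3 go.py 0.1 -0.316; python3 go.py 0 -0.316; python3 - <<'E'
from h import *
import cv2
a=viewer.grab_frame("side")[140:360,230:450]; b=viewer.grab_frame("top")[190:340,180:330]
c=np.hstack([cv2.resize(a,(400,400),interpolation=2),cv2.resize(b,(400,400),interpolation=2)])
cv2.imwrite("pics/pre.png",cv2.convertScaleAbs(c,alpha=1.5,beta=20))
E
```

```text
lin [ 0.06  -0.072 -0.113] ang [-0.001 -0.04  -0.022] t 2.2
lin [ 0.182 -0.839 -2.489] ang [-0.001 -0.04  -0.022] t 2.2
```

View pics/pre.png

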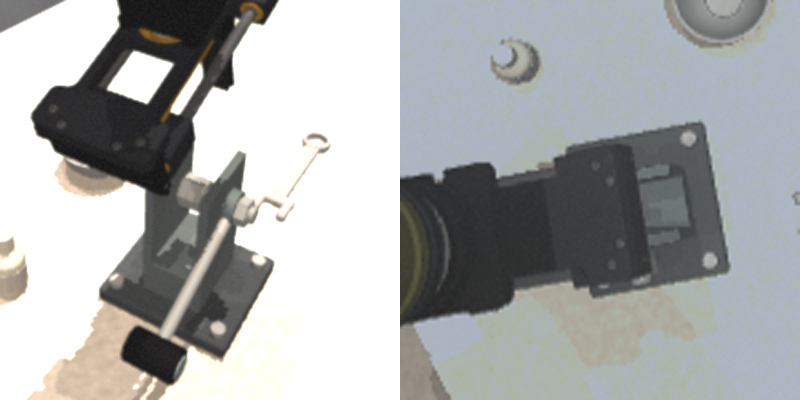

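The side view shows the tool above the bracket with a black bar from (35,100) to (190,170) that isn't clearly identified. I'll overlay the projected tool geometry before descending.

```bash
python3 - <<'E'
from h import *
import cv2
s=robot.observe(); Q=R.from_euler("xyz",s["tcp_rot"],degrees=True); T=s["eef_pos"]
a=[viewer.grab_frame(n) for n in("side","top")]
out=[]
for n,im,(r0,c0,w) in zip(("side","top"),a,((90,200,240),(170,120,240))):
    k=400/w; c=cv2.convertScaleAbs(cv2.resize(im[r0:r0+w,c0:c0+w],(400,400),interpolation=2),alpha=2.2,beta=30)
    P=lambda p:tuple(int(v) for v in (proj(n,T+Q.apply(p))-[c0,r0])*k)
    for sg,col in((1,(0,0,255)),(-1,(0,200,0))):
        cv2.line(c,P([0,sg*.0435,0]),P([0,sg*.0435,.07]),col,1)
    cv2.line(c,P([0,0,0]),P([0,0,.07]),(255,0,255),1)
    q=[P([x,y,0]) for x,y in((.0375,.095),(-.0375,.095),(-.0375,-.095),(.0375,-.095))]
    cv2.polylines(c,[np.array(q)],True,(255,150,0),1); out.append(c)
cv2.imwrite("pics/ov.png",np.hstack(out))
E
```

```text
(no output)
```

View pics/ov.png

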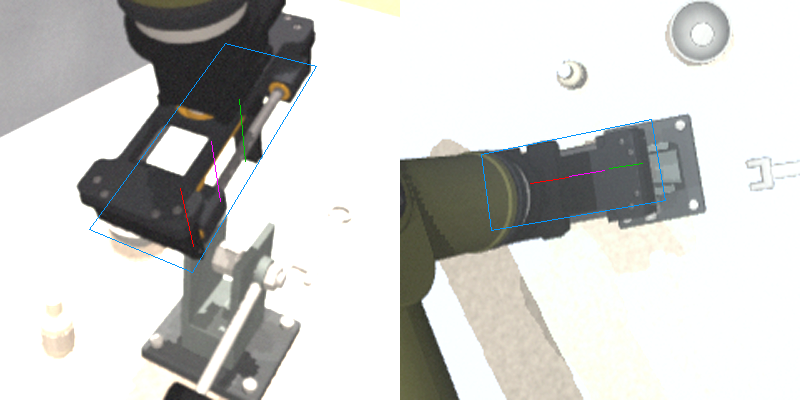

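The overlay matches: the bar is the end plate of the gripper body, and the fingers lie in the plane of the gap. Descending along the tilted axis.

servo_tool:
  motion:
    - {"claw": 0, "linear": [0.03, -0.08, -0.25], "angular": [0, -0.04, -0.02]}
    - {"claw": 0, "linear": [0.03, -0.08, -0.25], "angular": [0, 0, 0]}
    - {"claw": 0, "linear": [0.02, -0.08, -0.25], "angular": [0, 0, 0]}
    - {"claw": 0, "linear": [0.02, -0.08, -0.25], "angular": [0, 0, 0]}
    - {"claw": 0, "linear": [0.02, -0.08, -0.25], "angular": [0, 0, 0]}
    - {"claw": 0, "linear": [0, 0, 0], "angular": [0, 0, 0]}

```text
time: 3.0
eef_pos: [0.4839, 0.1787, 0.2084]
tcp_rot: [-161.9, 0.1, -171.0]
ft_force: [-0.4, -0.6, 0.7]
gripper_width: 1.003
finger_force: 0.0
```

```bash
python3 go.py 0 -0.316
```

```text
lin [ 0.053 -0.414 -1.249] ang [-0.001  0.011  0.01 ] t 3.0
```

servo_tool:
  motion:
    - {"claw": 0, "linear": [0.01, -0.08, -0.25], "angular": [0, 0, 0]}
    - {"claw": 0, "linear": [0.01, -0.08, -0.25], "angular": [0, 0, 0]}
    - {"claw": 0, "linear": [0.01, -0.08, -0.25], "angular": [0, 0, 0]}
    - {"claw": 0, "linear": [0.01, -0.08, -0.25], "angular": [0, 0, 0]}
    - {"claw": 0, "linear": [0.01, -0.09, -0.25], "angular": [0, 0, 0]}
    - {"claw": 0, "linear": [0, 0, 0], "angular": [0, 0, 0]}

```text
time: 3.6
eef_pos: [0.4858, 0.1623, 0.1586]
tcp_rot: [-161.9, 0.1, -171.0]
ft_force: [0.1, -0.1, -0.0]
gripper_width: 1.0
finger_force: 0.0
```

```bash
python3 go.py 0 -0.316; python3 - <<'E'
from h import *
import cv2
c=viewer.grab_frame("side")[190:310,290:410]
cv2.imwrite("pics/in.png",cv2.convertScaleAbs(cv2.resize(c,(590,590),interpolation=2),alpha=2,beta=25))
E
```

```text
lin [ 0.005 -0.004 -0.003] ang [-0.003  0.013  0.009] t 3.6
```

View pics/in.png

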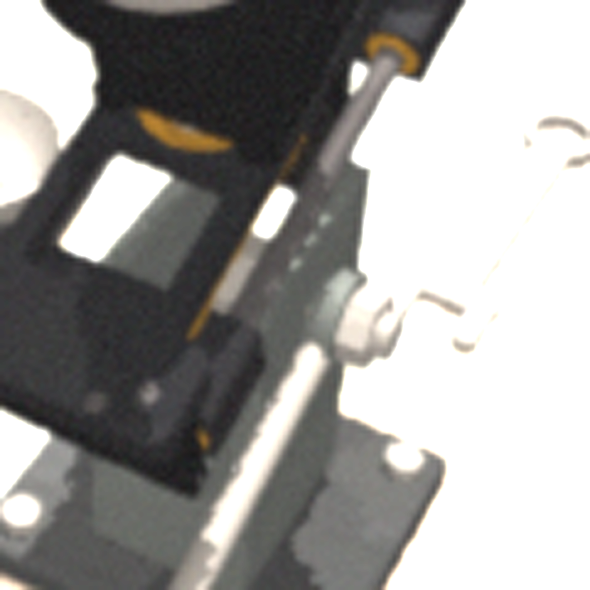

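No contact so far. The fingers straddle the head inside the gap and the body stays clear of the rod. Now closing gently.

servo_tool:
  motion:
    - {"claw": 40, "linear": [0, 0, 0], "angular": [0, 0, 0]}
    - {"claw": 80, "linear": [0, 0, 0], "angular": [0, 0, 0]}
    - {"claw": 115, "linear": [0, 0, 0], "angular": [0, 0, 0]}
    - {"claw": 140, "linear": [0, 0, 0], "angular": [0, 0, 0]}
    - {"claw": 155, "linear": [0, 0, 0], "angular": [0, 0, 0]}
    - {"claw": 160, "linear": [0, 0, 0], "angular": [0, 0, 0]}
    - {"claw": 165, "linear": [0, 0, 0], "angular": [0, 0, 0]}
    - {"claw": 165, "linear": [0, 0, 0], "angular": [0, 0, 0]}

```text
time: 4.45
eef_pos: [0.4866, 0.1635, 0.1603]
tcp_rot: [-162.0, 0.2, -170.9]
ft_force: [0.1, -0.6, -0.1]
gripper_width: 0.389
finger_force: 0.0
```

servo_tool:
  motion:
    - {"claw": 168, "linear": [0, 0, 0], "angular": [0, 0, 0]}
    - {"claw": 171, "linear": [0, 0, 0], "angular": [0, 0, 0]}
    - {"claw": 174, "linear": [0, 0, 0], "angular": [0, 0, 0]}
    - {"claw": 177, "linear": [0, 0, 0], "angular": [0, 0, 0]}
    - {"claw": 180, "linear": [0, 0, 0], "angular": [0, 0, 0]}
    - {"claw": 180, "linear": [0, 0, 0], "angular": [0, 0, 0]}

```text
time: 5.05
eef_pos: [0.4866, 0.1635, 0.1603]
tcp_rot: [-162.0, 0.2, -170.9]
ft_force: [0.1, -0.0, -0.4]
gripper_width: 0.296
finger_force: 0.0
```

```bash
python3 go.py 0 -0.316
```

```text
lin [-0.015 -0.035 -0.046] ang [-0.025  0.042 -0.002] t 5.05
```

servo_tool:
  motion:
    - {"claw": 175, "linear": [-0.01, -0.02, -0.045], "angular": [0, 0, 0]}
    - {"claw": 182, "linear": [0, 0, 0], "angular": [0, 0, 0]}
    - {"claw": 184, "linear": [0, 0, 0], "angular": [0, 0, 0]}
    - {"claw": 186, "linear": [0, 0, 0], "angular": [0, 0, 0]}
    - {"claw": 188, "linear": [0, 0, 0], "angular": [0, 0, 0]}
    - {"claw": 190, "linear": [0, 0, 0], "angular": [0, 0, 0]}
    - {"claw": 190, "linear": [0, 0, 0], "angular": [0, 0, 0]}

```text
time: 5.75
eef_pos: [0.4862, 0.1622, 0.1585]
tcp_rot: [-161.9, 0.2, -171.0]
ft_force: [0.8, -2.3, 1.0]
gripper_width: 0.275
finger_force: 30.0
```

```bash
python3 go.py 0 -0.316; python3 -c "
from h import *
s=robot.observe();print(s['ft_force'],s['moment'],s['finger_force'],s['gripper_width'])"
```

```text
lin [-0.004 -0.002  0.   ] ang [-0.016  0.039  0.003] t 5.75
[ 0.83554752 -2.32985985  0.96679541] [-0.10885852  0.2002204   0.09561225] 29.99321464681998 0.2751916415127475
```

The head is gripped at 30 N with 24 mm opening and side forces are low. Next is the arc for the turn.

```bash
python3 - <<'E'
from go import *
a=np.linspace(-.316,0,13)
p=[goal(0,t)[0] for t in a]
print((np.diff(p,axis=0)/.04).round(3)); print(np.degrees(.316/12)/5*np.array([np.cos(B[2]),np.sin(B[2])]))
E
```

```text
[[ 0.005 -0.032  0.01 ]
 [ 0.005 -0.032  0.009]
 [ 0.005 -0.032  0.008]
 [ 0.005 -0.032  0.007]
 [ 0.005 -0.033  0.007]
 [ 0.005 -0.033  0.006]
 [ 0.005 -0.033  0.005]
 [ 0.005 -0.033  0.004]
 [ 0.005 -0.033  0.003]
 [ 0.005 -0.033  0.002]
 [ 0.005 -0.033  0.001]
 [ 0.005 -0.033  0.   ]]
[0.29800133 0.04746539]
```

servo_tool:
  motion:
    - {"claw": 190, "linear": [0.005, -0.032, 0.01], "angular": [0.298, 0.047, 0]}
    - {"claw": 190, "linear": [0.005, -0.032, 0.009], "angular": [0.298, 0.047, 0]}
    - {"claw": 190, "linear": [0.005, -0.032, 0.008], "angular": [0.298, 0.047, 0]}
    - {"claw": 190, "linear": [0.005, -0.032, 0.007], "angular": [0.298, 0.047, 0]}
    - {"claw": 190, "linear": [0, 0, 0], "angular": [0, 0, 0]}

```text
time: 6.25
eef_pos: [0.487, 0.157, 0.1599]
tcp_rot: [-168.1, 0.2, -171.1]
ft_force: [-0.1, -2.4, -0.5]
gripper_width: 0.271
finger_force: 30.0
```

```bash
python3 go.py 0 -0.2107;python3 go.py 0 0; python3 -c "
from h import *
s=robot.observe();print(s['ft_force'],s['moment'],s['finger_force'],s['gripper_width'])"
```

```text
lin [-0.004  0.001 -0.001] ang [-0.048  0.042  0.022] t 6.25
lin [ 0.038 -0.263  0.027] ang [2.337 0.419 0.027] t 6.25
[-0.08144795 -2.38909914 -0.46901141] [-0.42000825  0.22666404  0.04218596] 30.00234877690673 0.2714989625625151
```

Tracking well; continuing.

servo_tool:
  motion:
    - {"claw": 190, "linear": [0.005, -0.033, 0.007], "angular": [0.298, 0.047, 0]}
    - {"claw": 190, "linear": [0.005, -0.033, 0.006], "angular": [0.298, 0.047, 0]}
    - {"claw": 190, "linear": [0.005, -0.033, 0.005], "angular": [0.298, 0.047, 0]}
    - {"claw": 190, "linear": [0.005, -0.033, 0.004], "angular": [0.298, 0.047, 0]}
    - {"claw": 190, "linear": [0.005, -0.033, 0.003], "angular": [0.298, 0.047, 0]}
    - {"claw": 190, "linear": [0.005, -0.033, 0.002], "angular": [0.298, 0.047, 0]}
    - {"claw": 190, "linear": [0.005, -0.033, 0.001], "angular": [0.298, 0.047, 0]}
    - {"claw": 190, "linear": [0.005, -0.033, 0], "angular": [0.25, 0.09, 0]}

```text
time: 7.05
eef_pos: [0.4888, 0.1467, 0.161]
tcp_rot: [-180.0, 0.0, -171.0]
ft_force: [-0.6, -4.8, -0.2]
gripper_width: 0.273
finger_force: 30.0
```

servo_tool:
  motion:
    - {"claw": 190, "linear": [0, 0, 0], "angular": [0, 0, 0]}
    - {"claw": 190, "linear": [0, 0, 0], "angular": [0, 0, 0]}
    - {"claw": 190, "linear": [0, 0, 0], "angular": [0, 0, 0]}
    - {"claw": 190, "linear": [0, 0, 0], "angular": [0, 0, 0]}

```text
time: 7.45
eef_pos: [0.4888, 0.1469, 0.161]
tcp_rot: [-179.8, 0.0, -171.0]
ft_force: [0.1, -5.2, -0.2]
gripper_width: 0.273
finger_force: 30.0
```

```bash
python3 go.py 0 0; python3 - <<'E'
from h import *
import cv2
s=robot.observe();print(s['ft_force'],s['moment'],s['finger_force'],s['gripper_width'])
a=viewer.grab_frame("side");cv2.imwrite("pics/side_end.png",a)
b=viewer.grab_frame("top");cv2.imwrite("pics/top_end.png",b)
c=np.hstack([cv2.resize(a[220:340,270:390],(400,400),interpolation=2),cv2.resize(b[240:320,180:260],(400,400),interpolation=2)])
cv2.imwrite("pics/end.png",cv2.convertScaleAbs(c,alpha=1.8,beta=25))
from go import B
for t in(-.05,0,.05):
  print(t,[(proj(n,bolt(B,t,[-.033,.128,0]))-o)*k for n,o,k in(("side",[270,220],400/120),("top",[180,240],5))])
E
```

```text
lin [-0.007 -0.009  0.001] ang [0.033 0.007 0.009] t 7.45
[ 0.08605636 -5.21607893 -0.20307104] [-1.13778531  0.02645815  0.06901095] 29.98280205996707 0.27268195039447113
-0.05 [array([147.17806227, 341.90281156]), array([116.1242009 , 289.41684283])]
0 [array([147.3725716 , 330.99043353]), array([111.15791664, 290.69644981])]
0.05 [array([148.02087395, 319.2521798 ]), array([106.96192091, 291.84052077])]
```

View pics/end.png

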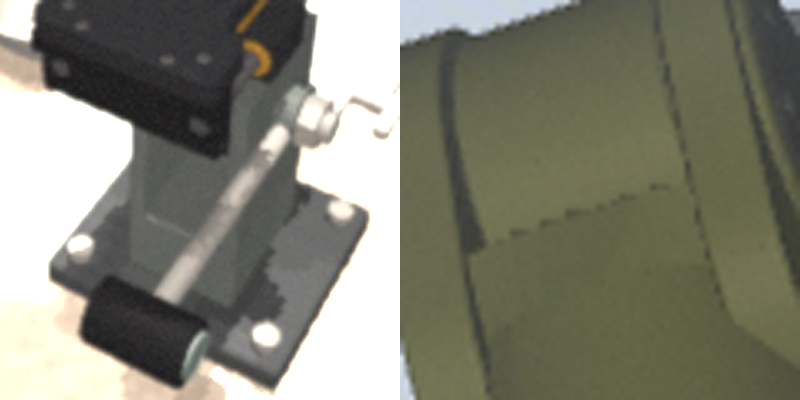

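The side view shows the boom raised, with the lamp barrel centred at about (145,331) in the crop. The level prediction is (147,331), so it is level within about 1 px (0.014 rad). I'll trim away the residual 5 N side push and check with a blob centroid.

servo_tool:
  motion:
    - {"claw": 190, "linear": [0, -0.01, 0], "angular": [0.03, 0.005, 0]}
    - {"claw": 190, "linear": [0, 0, 0], "angular": [0, 0, 0]}
    - {"claw": 190, "linear": [0, 0, 0], "angular": [0, 0, 0]}
    - {"claw": 190, "linear": [0, 0, 0], "angular": [0, 0, 0]}
    - {"claw": 190, "linear": [0, 0, 0], "angular": [0, 0, 0]}

```text
time: 8.05
eef_pos: [0.4888, 0.1467, 0.161]
tcp_rot: [180.0, 0.0, -171.0]
ft_force: [0.6, -4.3, -0.2]
gripper_width: 0.27
finger_force: 30.0
```

```bash
python3 go.py 0 0; python3 - <<'E'
from h import *
import cv2
from go import B
s=robot.observe();print(s['ft_force'],s['moment'],s['finger_force'])
a=viewer.grab_frame("side");cv2.imwrite("pics/side_end2.png",a)
def lamp(im,box):
    r0,r1,c0,c1=box; m=(im[r0:r1,c0:c1].max(2)<22).astype(np.uint8)
    n,l,st,ce=cv2.connectedComponentsWithStats(m); i=1+st[1:,4].argmax(); return ce[i]+[c0,r0],st[i].tolist()
for nm,im,box in(("start",cv2.imread("pics/side0.png"),(315,355,290,340)),("end",a,(296,340,290,336))):
    c,st=lamp(im,box); f=lambda t:proj("side",bolt(B,t[0],[-.033,.128,0]))[1]-c[1]
    print(nm,c,st,"angle",least_squares(f,[-.1]).x, proj("side",bolt(B,0,[-.033,.128,0])))
E
```

```text
lin [-0.007 -0.006  0.   ] ang [-0.006  0.003  0.01 ] t 8.05
[ 0.57992777 -4.31109704 -0.16063725] [-1.00890465 -0.09984123  0.04001042] 29.98393034795299
start [313.79292929 334.46632997] [8, 5, 34, 31, 594] angle [-0.28460457] [314.21177148 319.29713006]
end [311.79340029 317.66857963] [5, 6, 38, 33, 697] angle [0.02355461] [314.21177148 319.29713006]
```

```bash
python3 - <<'E'
from h import *
import cv2
from go import B
a=cv2.imread("pics/side_end2.png")[245:340,288:373]
cv2.imwrite("pics/rod.png",cv2.convertScaleAbs(cv2.resize(a,None,fx=6.3,fy=6.3,interpolation=2),alpha=1.6,beta=15))
P=lambda p:((proj("side",p)+.5-[288,245])*6.3-.5).round(0)
for t in(-.03,0,.03):
  print(t,[P(bolt(B,t,[-.033,y,0])).tolist() for y in(.02,.113)],"lamp",P(bolt(B,t,[-.033,.128,0])),"faces",[P(bolt(B,t,[x,.128,0])).tolist() for x in(-.053,-.013)])
print("nutend",P(bolt(B,0,[-.048,0,0])),"foot D",P(b2w(B,[-.06,.055,.014])),"foot edge bottom",P(b2w(B,[-.06,.055,0])),"cheekfront bottom y+",P(b2w(B,[-.027,.035,.014])))
E
```

```text
-0.03 [[412.0, 118.0], [206.0, 426.0]] lamp [167. 483.] faces [[261.0, 530.0], [78.0, 438.0]]
0 [[413.0, 116.0], [207.0, 415.0]] lamp [168. 471.] faces [[261.0, 517.0], [77.0, 426.0]]
0.03 [[413.0, 114.0], [207.0, 403.0]] lamp [168. 458.] faces [[262.0, 504.0], [78.0, 412.0]]
nutend [512.  86.] foot D [420. 557.] foot edge bottom [416. 594.] cheekfront bottom y+ [331. 433.]
```

View pics/rod.png

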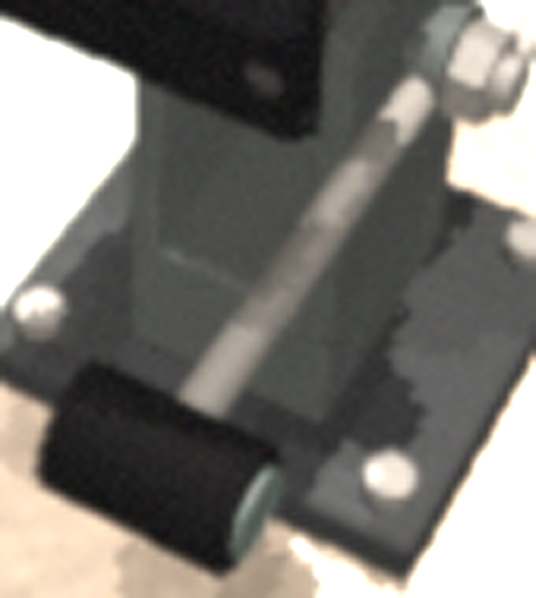

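The lamp face centre is at (257,512) against a predicted (261,517), and the rod slope is 0.700 against 0.689. Several cues put the boom about 0.01–0.02 rad above level, so I'll back off 0.013 rad.

servo_tool:
  motion:
    - {"claw": 190, "linear": [0, 0.005, 0], "angular": [-0.075, -0.012, 0]}
    - {"claw": 190, "linear": [0, 0.005, 0], "angular": [-0.075, -0.012, 0]}
    - {"claw": 190, "linear": [0, 0, 0], "angular": [0, 0, 0]}
    - {"claw": 190, "linear": [0, 0, 0], "angular": [0, 0, 0]}
    - {"claw": 190, "linear": [0, 0, 0], "angular": [0, 0, 0]}
    - {"claw": 190, "linear": [0, 0, 0], "angular": [0, 0, 0]}
    - {"claw": 190, "linear": [0, 0, 0], "angular": [0, 0, 0]}
    - {"claw": 190, "linear": [0, 0, 0], "angular": [0, 0, 0]}

```text
time: 8.9
eef_pos: [0.4887, 0.1473, 0.161]
tcp_rot: [-179.3, 0.0, -171.0]
ft_force: [2.3, -2.1, -1.2]
gripper_width: 0.268
finger_force: 30.0
```

```bash
python3 go.py 0 0; python3 - <<'E'
from h import *
s=robot.observe();print(s['ft_force'],s['finger_force'],s['gripper_width'],abs(s['qd']).max())
a=viewer.grab_frame("side")
m=(a[296:340,290:336].max(2)<22).astype(np.uint8)
import cv2
n,l,st,ce=cv2.connectedComponentsWithStats(m); i=1+st[1:,4].argmax(); print(ce[i]+[290,296])
robot.hand_in()
E
```

```text
lin [-0.005 -0.02  -0.   ] ang [0.138 0.026 0.011] t 8.9
[ 2.28440776 -2.09396817 -1.22286028] 29.983933330513537 0.26825989539287853 0.11523612628707551
[311.73994253 318.51436782]
the job is handed in; nothing more can be done
```

The job is handed in: the boom is level to within about 0.01–0.02 rad (under about 1°) by camera, and the gripper is still holding the bolt head at 30 N. The side force on the tool was about 3 N at hand-in, and the simulated time was about 9 s.

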